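# Set the azimuth circle on the lubber line

### The job

Set the sights of the brass compass on the turntable dead ahead: with a fingertip, push the azimuth circle (the sight ring on top of the bowl) round, either way, until the index mark at the foot of its taller sight vane lines up with the arrow-headed lubber line on the bowl's scale, and leave it there. Push gently and do not pinch or lift anything; the compass, the turntable and the other brassware must stay where they are.

Things in the scene. Friction and masses are not known exactly. Their poses are not given: they have to be found in the camera images.
- compass: Brass compass bowl with a flat flange 210 mm across, in a round walnut stand 176 mm across; about 3 kg, standing loose on the turntable. Origin under the stand's centre, on the turntable top; z up the bowl's axis; +x points from the axis to the lubber line. Flange top 93 mm and azimuth circle's top 101 mm above the origin. Glass inside radius 56 mm.
- azimuth (a joint): Angle of the azimuth circle on the bowl, rad, counter-clockwise from above; 0 (or a whole turn, 6.283) = index mark on the lubber line. Starts anywhere from 0.7 to 5.58; no stops. Flat brass ring, radius 57 to 85 mm, 8 mm thick, with two upright sight vanes and two studs, any of which can be pushed along the ring. Light friction, about 1 N at the vanes, holds it where left; it hardly coasts.
- index (a point): Outer end of the index mark, a dark line 3 mm wide at the foot of the taller vane, running out between its cheeks to the ring's edge, 85 mm from the bowl's axis, on the ring's top face. Turns with the circle.
- vane (a point): Middle of the taller sight vane: an open frame with a thread down its middle, 46 mm high and 24 mm wide along the ring, with two flat side cheeks 34 mm high that reach inwards from radius 77 to 55 mm: good faces to push on. The point is at radius 66 mm, 23 mm above the ring's top face. Turns with the circle.
- short_vane (a point): Middle of the shorter sight vane, opposite the taller: 31 mm high, 20 mm wide along the ring, flat side cheeks 26 mm high from radius 77 to 55 mm, a small prism between them. The point is at radius 66 mm, 15 mm above the ring's top face. Half-way between the vanes, at radius 71 mm, stand two finger studs 14 mm across and 12 mm high.
- lubber (a point): Inner end of the lubber line on the bowl's flange, 86.5 mm from the bowl's axis; fixed on the bowl. The scale has dark lines every 10 degrees from radius 86.5 to 93 mm, every 30 degrees to 98 mm; only the lubber line runs to 104.5 mm, is 3 mm wide and has a broad arrowhead pointing inwards.
- turntable (a joint): Turn of the turntable from where it stood at the start, rad. A walnut disc 480 mm across, its top 55 mm above the counter. It turns only against stiff friction: about 4 N at its rim. It must stay put.
- oarlock1: A brass oarlock lying flat on the turntable: open U-shaped horns and a shank, about 180 long, 85 wide and 15 mm high. Origin on the underside, in the middle of the U; +x along the shank. A bystander.
- oarlock2: The second brass oarlock lying flat on the turntable: open U-shaped horns and a shank, about 180 long, 85 wide and 15 mm high. Origin on the underside, in the middle of the U; +x along the shank. A bystander.
- turnbuckle: A bronze open-body turnbuckle lying on the turntable, about 235 long (along its x), 34 wide and 24 mm high. Origin under its middle. A bystander.
- door_knob: A verdigris-spotted cabin door knob standing on its round rose on the turntable, 62 mm across and 65 mm high. Origin under its centre. A bystander.
Things that resemble listed ones, but are neither listed nor needed, are in the scene too. There is more than one size of the compass; the one meant has the size given above.

How it is judged:
At the end, for the whole second after the job is handed in: The index mark lies on the lubber line within 4.5 mm (3 degrees) at the ring's edge and is at rest; the compass stands upright within 15 mm of where it was, not twisted or lifted; the turntable has turned less than 0.1 rad; the oarlocks, turnbuckle and door knob are within 20 mm of where they were (y of index in the frame of compass between -0.0045 and 0.0045 m and x of index in the frame of compass above 0.06 m and velocity of joint azimuth between -0.03 and 0.03 rad/s and distance of each of lubber, compass from where it was at the start of the episode below 0.015 m and angle between compass's own z axis and vertical below 0.05 rad and value of joint turntable between -0.1 and 0.1 rad and distance of each of oarlock1, oarlock2, turnbuckle, door_knob from where it was at the start of the episode below 0.02 m); the robot touches nothing.
It fails at once if the compass is pinched, or pushed with more than 25 N (contact force between the fingers and compass above 25 N).
It fails at once if the compass is pushed with the gripper's body or the arm, not the fingers (contact force between the arm and compass above 8 N).
It fails at once if the compass is lifted, tipped, shoved or twisted from its place (distance of any of lubber, compass from where it was at the start of the episode above 0.02 m or angle between compass's own z axis and vertical above 0.1 rad).
It fails at once if the turntable is swung round (value of joint turntable above 0.12 rad or value of joint turntable below -0.12 rad).
It fails at once if another piece of brassware is shifted, lifted or knocked (distance of any of oarlock1, oarlock2, turnbuckle, door_knob from where it was at the start of the episode above 0.025 m).
It also fails if it takes over 51 s, if anything falls off the work surface, if the arm or the gripper's body presses on something with over 40 N, if the wrist force passes 120 N, or if a joint passes its speed limit or range.

### The arm

A 6-joint arm with a two-finger parallel gripper is mounted at the origin on the work surface. World frame = base frame: x ahead of the robot, y to its left, z up, the work surface at z = 0. Lengths are in m, angles in rad, forces in N, time in s.
With the tool pointing down it reaches from about 0.3 to 0.775 m from the base axis. Payload 14.6 kg.
Tool frame: the origin (TCP) lies between the finger pads; the fingertips stand 19 mm ahead of it and the grasp point (between the pads) is the TCP (ctrl.finger_overhang is the distance from the TCP to the fingertips, in m); z points along the fingers, y is the direction in which the jaws open and shut (so a half turn about z gives the same grasp; the last joint's range is limited). The gripper opens to 94 mm and grips with 3 to 60 N. Pads are 16 mm wide; open, the fingers measure 119 mm over their backs; the gripper's body (75 mm by 177 mm) begins 78 mm behind the grasp point.
Start: joints at [1.264, 0.3, 1.521, -0, 1.321, -0.067], TCP at [0.131, 0.534, 0.224] pointing down, gripper open.
Joint ranges: [-3.03, 3.03], [-0.79, 2.21], [0.23, 2.52], [-1.04, 4.18], [0, 3.07], [-2.55, 2.55]. Speed limits (rad/s): [2.22, 2.22, 2.57, 3.14, 3.14, 3.14].

### API

Orientations are given as [roll, pitch, yaw] about the fixed x, y, z axes, in that order (R = Rz(yaw) Ry(pitch) Rx(roll)).
In Python, from station import ctrl gives the robot as it stands.
- The arm moves only by the tool send_rows, never from a script. Its argument "series" is a list of rows, each a list of 7 numbers: the turn, a rotation vector about the tool's x, y, z in degrees, then the shift along the tool's x, y, z in m, then the gripper's target within -1 to 1 (fully open at 1, half-way at 0, shut at -1). A call has 1 to 8 rows; each row is the pose to reach, as a shift and turn from the pose commanded when the call began, along the tool's axes at that moment; what a row does not reach only later rows make up. A row lasts 1/10 s, in which the tool goes at most 50 mm and 8.59 degrees, less where a joint would pass 70% of its speed; a pose out of reach is approached as far as the arm can. A call with a gripper value outside its range is refused whole. The fingers move at their own pace and stop on an object; "force" is the grip in N (left out, the last holds). Time passes only in rows, so rows that repeat a pose let the fingers close. It gives the time, the measured TCP pose, the force and the opening at its end, in the units of the state.
- ctrl.get_obs(): the state, without advancing time (a new reading comes with each control period).
- ctrl.camera(name): name is "side" or "top"; returns a dict with "pixels" (400x640x3 uint8, red, green, blue), "z_map" (400x640 float32, m along the optical axis (not along the pixel's ray), 0 where there is no reading), "fov_y" (degrees; the focal length in pixels is half the picture's height over the tangent of half this angle, whatever the lens; pixels are square), "cx", "cy" (the principal point, pixels), "k1" (the pictures are not rectified: a ray, as slopes to the right and down, at radius r is drawn at 1 + k1 r^2 times it, then the intrinsics apply), "R" (3x3) and "t" (3): a world point X has camera coordinates R X + t. Camera axes: x right, y down, z forward; pixel columns grow to the right and rows downward; lengths in m; the calibration is good to about 2 mm. A picture is of the moment at which its call begins.
- ctrl.hand_in(): hands the job in, once; it reports no verdict.
The state is a dict: "time_s": time; "qpos": joint angles; "joint_vel": joint speeds; "tau": joint torques, N m; "ee_pos": TCP position; "eef_rot": TCP orientation; "force": force on the tool from outside, world axes, zero at the start; "moment": the same for the moment, N m; "grip_width": finger opening in m.
Only numpy, scipy, OpenCV 4.12 (cv2) and the standard library are available. Lean on these libraries where they do the work, as an engineer would, in place of code of your own. Each camera call takes 0.05 s, during which the arm holds its last target.

## Working session

There is one attempt and no reset: what is moved stays moved. The work goes in short steps, Python scripts to look and compute and a tool call to move; the robot and the scene stay as the last step left them, time stands still between calls to the robot, and variables do not carry over. Pictures are saved under pics/ and viewed, and the job is handed in when it is done.

Besides the shell and the picture viewer there is one more tool, called after "Request:" as a command line: name --pt "numbers of a row" for each row, then --argument value for the rest. send_rows: Moves the arm, as the interface text tells. Its arguments: {"type":"object","properties":{"series":{"type":"array"},"force":{"type":"number"}},"required":["series"]}

```bash
mkdir -p pics; ls; cat > h.py <<'E'
import numpy as np, cv2
from station import ctrl
def grab(n):
    c=ctrl.camera(n); np.savez('%s.npz'%n,**{k:np.array(v) for k,v in c.items()}); return c
def load(n):
    d=np.load('%s.npz'%n); return {k:d[k] for k in d}
def K(c):
    f=200/np.tan(np.radians(float(c['fov_y']))/2)
    return np.array([[f,0,float(c['cx'])],[0,f,float(c['cy'])],[0,0,1]]),np.array([float(c['k1']),0,0,0])
def proj(c,X):
    k,d=K(c); X=np.atleast_2d(np.array(X,float)); r,_=cv2.Rodrigues(np.array(c['R'],float))
    return cv2.projectPoints(X,r,np.array(c['t'],float),k,d)[0][:,0]
def rays(c,uv):
    k,d=K(c); return cv2.undistortPoints(np.array(uv,float).reshape(-1,1,2),k,d)[:,0]
def atz(c,uv,z):
    s=rays(c,uv); R=np.array(c['R']);t=np.array(c['t']); C=-R.T@t
    D=np.c_[s,np.ones(len(s))]@R; return C+D*((z-C[2])/D[:,2])[:,None]
def cloud(c):
    v,u=np.mgrid[0:400,0:640]; s=rays(c,np.c_[u.ravel(),v.ravel()]); z=np.array(c['z_map']).ravel()
    P=np.c_[s*z[:,None],z]; W=(P-np.array(c['t']))@np.array(c['R']); W[z==0]=np.nan
    return W.reshape(400,640,3)
E
python3 - <<'E'
from h import *
print(ctrl.get_obs())
for n in('top','side'):
    c=grab(n); cv2.imwrite('pics/%s0.png'%n,c['pixels'][:,:,::-1]); print(n,{k:c[k] for k in('fov_y','cx','cy','k1','R','t')})
E
```

```text
pics
{'time_s': 0.0, 'qpos': array([ 1.26441021e+00,  3.00470138e-01,  1.52158403e+00,  2.18600352e-05,
        1.32069137e+00, -6.66299537e-02]), 'joint_vel': array([-0.00091561,  0.00097366,  0.00042502, -0.00111694,  0.00207332,
       -0.0006149 ]), 'tau': array([ 2.36655571e-03, -5.31807518e+01, -3.52739561e+01,  7.09346076e-02,
        2.43303092e-02, -9.79320271e-05]), 'ee_pos': array([0.13054733, 0.53403521, 0.2238856 ]), 'eef_rot': array([-3.14044374e+00, -9.78865802e-05,  2.90183101e+00]), 'force': array([ 0.60779685, -0.16065008, -1.40411548]), 'moment': array([ 0.0571955 ,  0.0392752 , -0.00660902]), 'grip_width': 0.09376371688937703}
top {'fov_y': 56.77042235977164, 'cx': 317.843178878122, 'cy': 192.82912283745682, 'k1': -0.036255950898368285, 'R': array([[-0.00677918, -0.99997265, -0.00295538],
       [-0.98154215,  0.00721905, -0.19110962],
       [ 0.19112573,  0.00160526, -0.98156425]]), 't': array([-0.05726479,  0.59267279,  1.13258352])}
side {'fov_y': 51.15733054100179, 'cx': 318.49158864283663, 'cy': 204.88850417732073, 'k1': -0.007806810278523453, 'R': array([[ 0.8404731 , -0.54161158, -0.01618203],
       [-0.40735686, -0.61188004, -0.67798466],
       [ 0.35730288,  0.57641973, -0.73489791]]), 't': array([-0.52969136,  0.2815434 ,  1.05783623])}
```

View pics/top0.png

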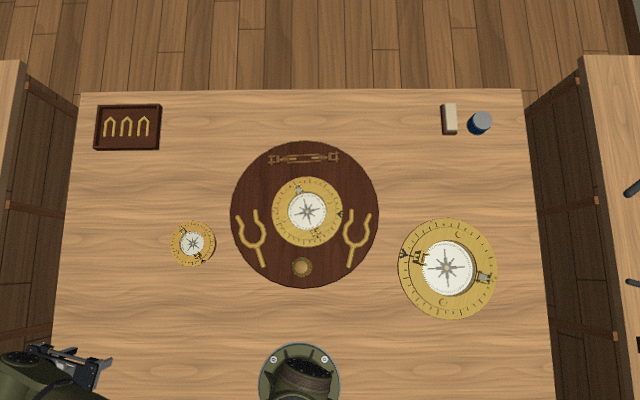

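View pics/side0.png

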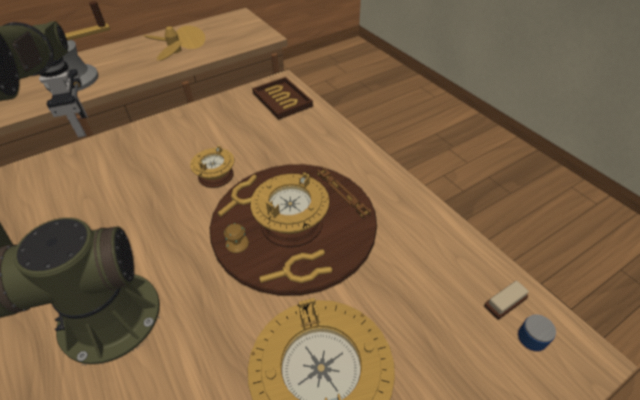

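Three compasses appear in the top view: (192,243) is small, (447,268) is large, and (308,211) stands on the walnut turntable between the oarlocks. I'll check the size of the turntable one and enlarge it.

```bash
python3 - <<'E'
from h import *
c=load('top'); W=cloud(c)
m=(W[...,2]>0.140)&(W[...,2]<0.152)
m[:, :260]=0; m[:,360:]=0
# flange points: fit outer circle
P=W[m]; print(len(P), P.min(0),P.max(0))
pts=P[:,:2].astype(np.float32)
(cc,r)=cv2.minEnclosingCircle(pts); print(cc,r)
for nm,(u,v) in dict(small=(192,243),big=(447,268),mid=(308,211)).items(): print(nm,W[v,u])
for n,(u0,u1,v0,v1) in dict(top=(265,350,170,255),side=(240,340,160,250)).items():
    d=load(n); im=d['pixels'][v0:v1,u0:u1,::-1]; cv2.imwrite('pics/%s_crop.png'%n,cv2.resize(im,None,fx=6.5,fy=6.5,interpolation=cv2.INTER_CUBIC))
E
```

```text
2422 [ 0.01403717 -0.12969997  0.14041915] [0.62665742 0.0769298  0.1519888 ]
(0.3187237083911896, 0.010728241875767708) 0.3114628791809082
small [0.43361754 0.33278618 0.0665062 ]
big [ 0.35224778 -0.435741    0.13147504]
mid [ 0.5207849  -0.03225056  0.1453531 ]
```

View pics/top_crop.png

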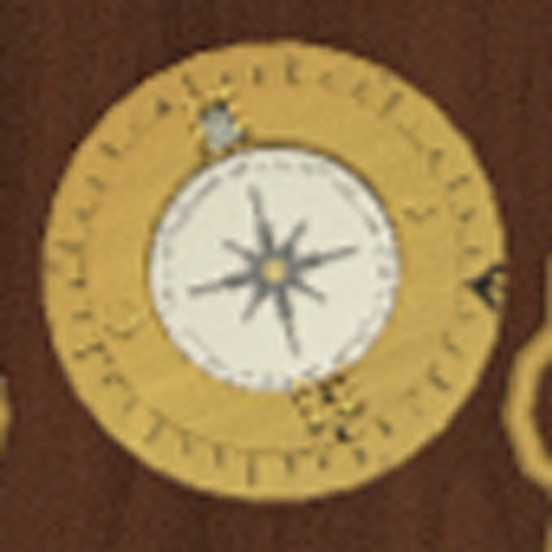

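View pics/side_crop.png

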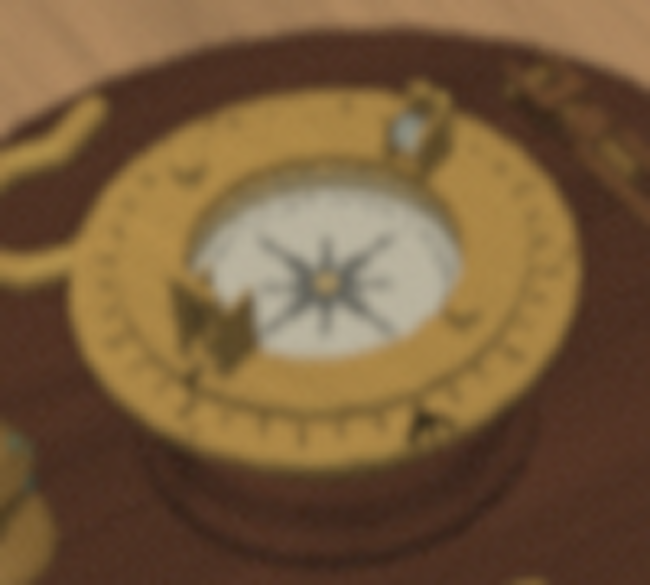

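```bash
cat >> h.py <<'E'
def circ(P):
    A=np.c_[2*P,np.ones(len(P))]; s=np.linalg.lstsq(A,(P**2).sum(1),rcond=None)[0]
    return s[:2],np.sqrt(s[2]+s[:2]@s[:2])
def unwrap(c,ctr,z,r0,r1,a0=-180,a1=180,step=.5,dr=.0005):
    a=np.radians(np.arange(a0,a1,step)); r=np.arange(r0,r1,dr)
    X=np.stack([ctr[0]+r[:,None]*np.cos(a),ctr[1]+r[:,None]*np.sin(a),np.full((len(r),len(a)),z)],-1)
    p=proj(c,X.reshape(-1,3)).astype(np.float32).reshape(len(r),len(a),2)
    return cv2.remap(np.ascontiguousarray(c['pixels'][:,:,::-1]),p[...,0],p[...,1],cv2.INTER_CUBIC)
E
python3 - <<'E'
from h import *
for n,b in(('top',(265,350,170,255)),('side',(240,340,160,250))):
    c=load(n); u0,u1,v0,v1=b
    hsv=cv2.cvtColor(c['pixels'],cv2.COLOR_RGB2HSV)
    m=((hsv[...,2]>110)).astype(np.uint8); mm=np.zeros_like(m); mm[v0:v1,u0:u1]=m[v0:v1,u0:u1]
    cn=max(cv2.findContours(mm,cv2.RETR_EXTERNAL,cv2.CHAIN_APPROX_NONE)[0],key=cv2.contourArea)[:,0]
    P=atz(c,cn,0.148)[:,:2]
    for i in range(6):
        q,r=circ(P); e=np.abs(np.hypot(*(P-q).T)-r); P=P[e<max(.003,0)] if i else P[e<.01]
    print(n,q,r,len(P))
W=cloud(load('top')); 
for z0,z1 in((.05,.06),(.143,.160),(.160,.21)):
    S=W[170:255,265:350]; k=(S[...,2]>z0)&(S[...,2]<z1); print(z0,k.sum(),np.median(S[k],0))
E
```

```text
top [ 0.52133257 -0.02841698] 0.10407591813684251 200
side [ 0.52001547 -0.03097902] 0.10481058151807121 181
0.05 3004 [ 0.53090177 -0.02312345  0.05553943]
0.143 3698 [ 0.52028151 -0.02661994  0.14970048]
0.16 225 [ 0.51037708 -0.03542257  0.16757329]
```

The flange radius fits at 104–105 mm, so the turntable compass is the 210 mm one. Next I'll unwrap the scale around its centre to get the index and lubber angles.

```bash
python3 - <<'E'
from h import *
o=[]
for n,q in(('top',(.5213,-.0284)),('side',(.5200,-.0310))):
    c=load(n); 
    a=unwrap(c,q,.148,.080,.106); b=unwrap(c,q,.156,.055,.086)
    o+= [cv2.resize(np.vstack([a[::-1],b[::-1]]),(760,270),interpolation=cv2.INTER_CUBIC)]
im=np.vstack(o)
for k,a in enumerate(range(-180,180,30)):
    x=int((a+180)/360*760); cv2.line(im,(x,0),(x,6),(255,255,255),1); cv2.putText(im,str(a),(x,18),0,.4,(255,255,255),1)
cv2.imwrite('pics/unw0.png',im)
E
```

```text
(no output)
```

View pics/unw0.png

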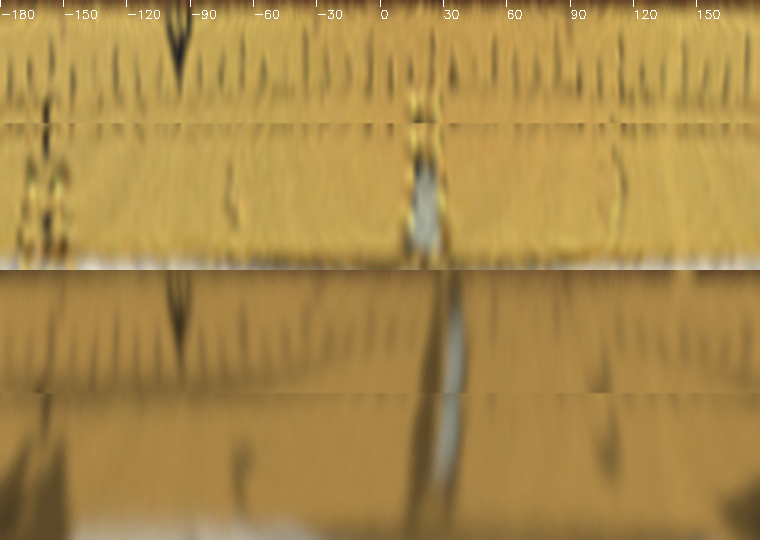

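Two readings agree:

| Camera | Lubber | Index (tall vane, dark mark outside its cheeks) |
|---|---|---|
| Top | -95.7° | -158.2° |
| Side | -94.7° | -158.7° |

The ring therefore has to go about 63° counter-clockwise. I'll push the tall vane's clockwise cheek with the closed fingers, turning the tool along with the vane.

```bash
cat >> h.py <<'E'
from scipy.spatial.transform import Rotation as Ro
C0=np.array([.5207,-.0295])
def tcp(th,tan,z,rad=.066):
    t=np.radians(th); er=np.array([np.cos(t),np.sin(t)]); et=np.array([-er[1],er[0]])
    p=C0+rad*er+tan*et
    x=-er  # y=et, z=-Z -> x = y cross z
    R=np.c_[np.cross([et[0],et[1],0],[0,0,-1]),[et[0],et[1],0],[0,0,-1]]
    return np.r_[p,z],R
def rel(p,R,p0,R0):
    return np.degrees(Ro.from_matrix(R0.T@R).as_rotvec()).round(2), (R0.T@(p-p0)).round(4)
def now():
    o=ctrl.get_obs(); return o['ee_pos'],Ro.from_euler('xyz',o['eef_rot']).as_matrix(),o
E
python3 - <<'E'
from h import *
p0,R0,o=now()
p,R=tcp(-158.3,-.042,.29); print(p,rel(p,R,p0,R0))
E
```

```text
[ 0.44384789 -0.01487972  0.29      ] (array([-3.0000e-02,  6.0000e-02,  1.4456e+02]), array([-0.4347, -0.4589, -0.0656]))
```

Request:
send_rows --pt "0 0 5 -0.01 -0.01 -0.02 -1" --pt "0 0 11 -0.03 -0.03 -0.04 -1" --pt "0 0 17 -0.05 -0.05 -0.06 -1" --pt "0 0 23 -0.075 -0.08 -0.065 -1" --pt "0 0 29 -0.1 -0.105 -0.065 -1" --pt "0 0 35 -0.125 -0.13 -0.065 -1" --pt "0 0 42 -0.15 -0.16 -0.065 -1" --pt "0 0 48 -0.175 -0.185 -0.065 -1" --force 10

```text
time_s: 0.9
ee_pos: [0.2569, 0.3114, 0.2893]
eef_rot: [-3.141, 0.0, 2.059]
force: [-1.2, 0.8, 0.9]
grip_width: 0.0336
```

```bash
python3 - <<'E'
from h import *
p0,R0,o=now(); print(p0,o['qpos'],o['time_s'],o['grip_width'])
p,R=tcp(-158.3,-.042,.29); print(rel(p,R,p0,R0))
E
```

```text
[0.25689205 0.31142268 0.28930328] [ 7.90291839e-01 -8.33262903e-02  1.79422443e+00 -3.22643852e-05
  1.43091172e+00  3.01696760e-01] 0.9 0.03357001731875447
(array([-0.000e+00,  1.000e-02,  9.629e+01]), array([-0.3759,  0.0119, -0.0007]))
```

Request:
send_rows --pt "0 0 6 -0.025 0 0 -1" --pt "0 0 12 -0.05 0 0 -1" --pt "0 0 18 -0.075 0 0 -1" --pt "0 0 24 -0.1 0 0 -1" --pt "0 0 30 -0.125 0 0 -1" --pt "0 0 36 -0.15 0.005 0 -1" --pt "0 0 42 -0.17 0.005 0 -1" --pt "0 0 48 -0.19 0.005 0 -1"

```text
time_s: 1.7
ee_pos: [0.3514, 0.1471, 0.2893]
eef_rot: [-3.141, 0.0, 1.222]
force: [0.3, 0.7, -0.9]
grip_width: 0.0004
```

```bash
python3 - <<'E'
from h import *
p0,R0,o=now(); print(p0,o['qpos'],o['time_s'],o['grip_width'])
p,R=tcp(-158.3,-.042,.29); print(rel(p,R,p0,R0))
E
```

```text
[0.35135199 0.14707984 0.28927009] [ 3.00215877e-01 -1.39013808e-01  1.84400116e+00 -1.08964902e-05
  1.43697371e+00  6.49389346e-01] 1.7 0.0004073438724222398
(array([-1.000e-02,  2.000e-02,  4.829e+01]), array([-0.1205,  0.1423, -0.0007]))
```

Request:
send_rows --pt "0 0 6 -0.015 0.018 0 -1" --pt "0 0 12 -0.03 0.036 0 -1" --pt "0 0 18 -0.045 0.053 0 -1" --pt "0 0 24 -0.06 0.071 0 -1" --pt "0 0 30 -0.075 0.089 0 -1" --pt "0 0 36 -0.09 0.107 0 -1" --pt "0 0 42 -0.105 0.125 0 -1" --pt "0 0 48.3 -0.1205 0.1423 0 -1"

```text
time_s: 2.5
ee_pos: [0.4446, -0.0144, 0.2892]
eef_rot: [-3.141, 0.0, 0.379]
force: [0.7, 0.2, -0.7]
grip_width: 0.0009
```

```bash
python3 - <<'E'
from h import *
p0,R0,o=now(); print(p0,o['qpos'],o['time_s'],o['grip_width'])
p,R=tcp(-158.3,-.042,.186); print(rel(p,R,p0,R0))
for n in('top','side'):
    c=grab(n); cv2.imwrite('pics/%s1.png'%n,c['pixels'][:,:,::-1])
E
```

```text
[ 0.44459993 -0.01437535  0.28921424] [-1.14705138e-01  1.50717611e-02  1.69928614e+00  2.11147808e-05
  1.42768992e+00  1.07719237e+00] 2.5 0.0008809532588888754
(array([-0.01,  0.02,  0.01]), array([-0.0008,  0.0002,  0.1032]))
```

View pics/side1.png

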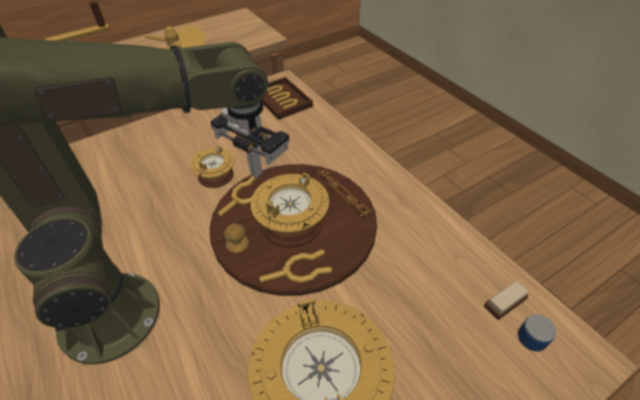

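View pics/top1.png

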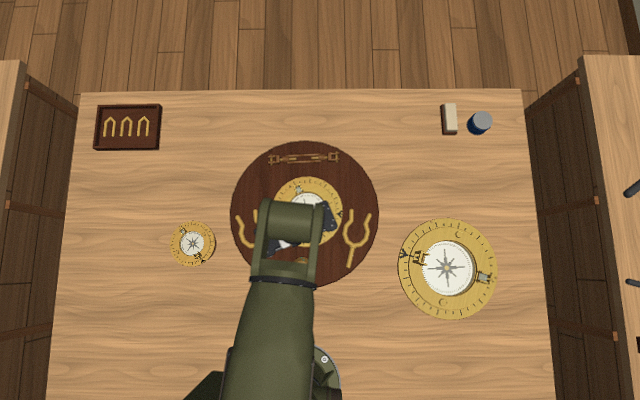

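Request:
send_rows --pt "0 0 0 -0.001 0 0.02 -1" --pt "0 0 0 -0.001 0 0.045 -1" --pt "0 0 0 -0.001 0 0.07 -1" --pt "0 0 0 -0.001 0 0.085 -1" --pt "0 0 0 -0.001 0 0.095 -1" --pt "0 0 0 -0.001 0 0.102 -1" --pt "0 0 0 -0.001 0 0.102 -1"

```text
time_s: 3.3
ee_pos: [0.4432, -0.0136, 0.1871]
eef_rot: [-3.141, 0.001, 0.384]
force: [0.2, 0.9, 0.0]
grip_width: 0.0004
```

```bash
python3 - <<'E'
from h import *
p0,R0,o=now(); print(p0,o['qpos'],o['time_s'],o['force'])
c=grab('side'); print(proj(c,[p0-[0,0,.019]]))
cv2.imwrite('pics/s2.png',cv2.resize(c['pixels'][100:260,200:360,::-1],(600,600),interpolation=cv2.INTER_CUBIC))
for t in (-.024,-.018): 
  for th in (-158.3,-145,-130,-115,-110,-102,-95.5): print(t,th,rel(*tcp(th,t,p0[2]),p0,R0))
E
```

```text
[ 0.44315687 -0.01364222  0.18709753] [-1.13433000e-01  9.90291156e-02  1.85331606e+00  2.71178150e-05
  1.18995037e+00  1.07334568e+00] 3.3 [0.24575662 0.92633425 0.03064756]
[[259.73765612 203.11706722]]
-0.024 -158.3 (array([-0.02,  0.03,  0.3 ]), array([ 0.0001,  0.0194, -0.    ]))
-0.024 -145 (array([ -0.02,   0.03, -13.  ]), array([-0.0038,  0.0352, -0.    ]))
-0.024 -130 (array([ -0.03,   0.03, -28.  ]), array([-0.0036,  0.0535, -0.    ]))
-0.024 -115 (array([-3.0e-02,  3.0e-02, -4.3e+01]), array([ 0.0013,  0.0712, -0.    ]))
-0.024 -110 (array([-3.0e-02,  2.0e-02, -4.8e+01]), array([ 0.004 ,  0.0767, -0.    ]))
-0.024 -102 (array([-4.0e-02,  2.0e-02, -5.6e+01]), array([ 0.0091,  0.085 , -0.    ]))
-0.024 -95.5 (array([-4.00e-02,  2.00e-02, -6.25e+01]), array([ 0.0142,  0.0912, -0.    ]))
-0.018 -158.3 (array([-0.02,  0.03,  0.3 ]), array([ 0.0001,  0.0254, -0.    ]))
-0.018 -145 (array([ -0.02,   0.03, -13.  ]), array([-0.0024,  0.0411, -0.    ]))
-0.018 -130 (array([ -0.03,   0.03, -28.  ]), array([-0.0008,  0.0588, -0.    ]))
-0.018 -115 (array([-3.0e-02,  3.0e-02, -4.3e+01]), array([ 0.0054,  0.0756, -0.    ]))
-0.018 -110 (array([-3.0e-02,  2.0e-02, -4.8e+01]), array([ 0.0084,  0.0808, -0.    ]))
-0.018 -102 (array([-4.0e-02,  2.0e-02, -5.6e+01]), array([ 0.0141,  0.0884, -0.    ]))
-0.018 -95.5 (array([-4.00e-02,  2.00e-02, -6.25e+01]), array([ 0.0195,  0.094 , -0.    ]))
```

View pics/s2.png

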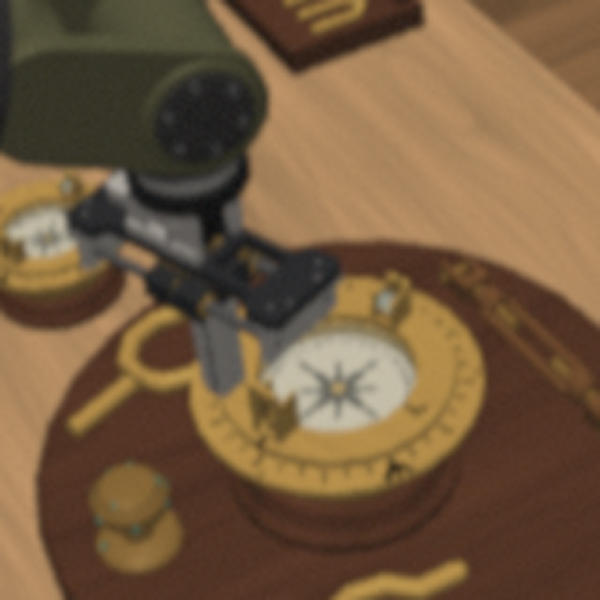

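The fingertips (crop 222,388) stand over the ring on the clockwise side of the tall vane (crop 272,412) and are clear of it. Now I'll push along the arc.

Request:
send_rows --pt "0 0 0 0 0.008 0 -1" --pt "0 0 0 0 0.014 0 -1" --pt "0 0 0 0 0.0195 0 -1" --pt "0 0 -3 -0.0012 0.023 0 -1" --pt "0 0 -6 -0.002 0.0266 0 -1" --pt "0 0 -9 -0.003 0.0303 0 -1" --pt "0 0 -13 -0.0038 0.0352 0 -1" --pt "0 0 -17 -0.004 0.04 0 -1"

```text
time_s: 4.15
ee_pos: [0.4547, -0.053, 0.1876]
eef_rot: [-3.141, 0.0, 0.683]
force: [-1.3, 0.5, 0.6]
grip_width: 0.0004
```

```bash
cat > look.py <<'E'
from h import *
import sys
t=sys.argv[1]
p0,R0,o=now(); print(p0,o['time_s'],o['force'],o['eef_rot'])
d=p0[:2]-C0; print('tool y ang',np.degrees(np.arctan2(R0[1,1],R0[0,1])))
c=grab('side')
cv2.imwrite('pics/s_%s.png'%t,cv2.resize(c['pixels'][140:260,220:360,::-1],(770,660),interpolation=cv2.INTER_CUBIC)[:600])
q=(.5200,-.0310)
a=unwrap(c,q,.148,.080,.106); b=unwrap(c,q,.156,.055,.086)
im=cv2.resize(np.vstack([a[::-1],b[::-1]])[:, :360],(760,300),interpolation=cv2.INTER_CUBIC)
for k in range(-180,0,10):
    x=int((k+180)/180*760); cv2.line(im,(x,0),(x,6),(255,255,255),1); cv2.putText(im,str(k),(x,18),0,.35,(255,255,255),1)
cv2.imwrite('pics/u_%s.png'%t,im)
for th in map(float,sys.argv[2:]): print(th,rel(*tcp(th,-.024,.188),p0,R0))
E
python3 look.py a -141.3 -135 -130 -125 -120 -115 -110 -105
```

```text
[ 0.45467749 -0.05302279  0.18758194] 4.15 [-1.27871324  0.52381202  0.59003932] [-3.14146552e+00  4.27153267e-05  6.82528970e-01]
tool y ang -50.89397094237909
-141.3 (array([-0.01,  0.  ,  0.41]), array([ 0.0002, -0.0011, -0.0004]))
-135.0 (array([-0.01,  0.  , -5.89]), array([-0.002 ,  0.0063, -0.0004]))
-130.0 (array([-1.000e-02,  0.000e+00, -1.089e+01]), array([-0.0033,  0.0123, -0.0004]))
-125.0 (array([-1.000e-02,  0.000e+00, -1.589e+01]), array([-0.004 ,  0.0184, -0.0004]))
-120.0 (array([-1.000e-02,  0.000e+00, -2.089e+01]), array([-0.0042,  0.0245, -0.0004]))
-115.0 (array([-1.000e-02,  0.000e+00, -2.589e+01]), array([-0.0038,  0.0306, -0.0004]))
-110.0 (array([-1.000e-02,  0.000e+00, -3.089e+01]), array([-0.0029,  0.0367, -0.0004]))
-105.0 (array([-1.000e-02,  0.000e+00, -3.589e+01]), array([-0.0015,  0.0426, -0.0004]))
```

View pics/s_a.png

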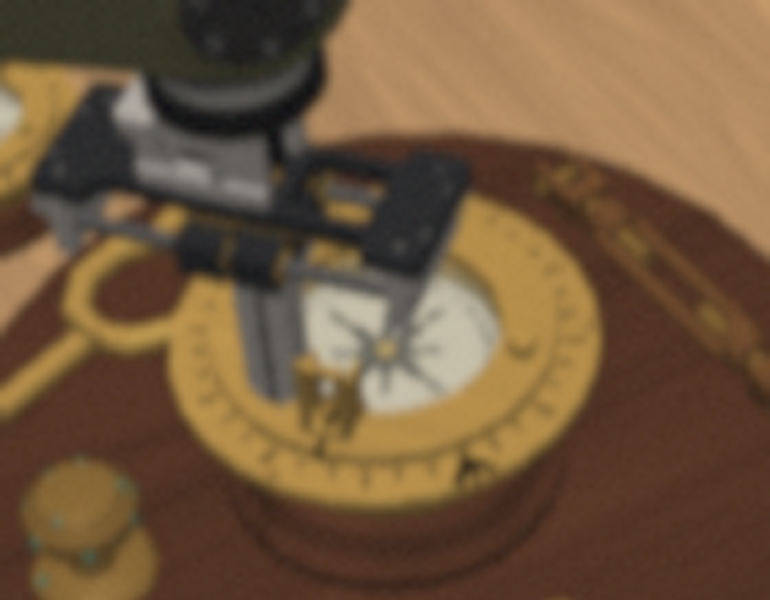

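View pics/u_a.png

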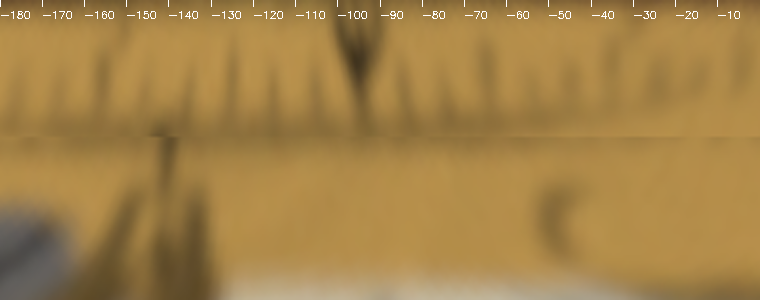

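The finger is in contact and the vane has moved from -158.5° to about -140.4° (index at x=167 in the strip). The lubber reads -94.7° in the same strip. I'll keep going along the arc.

Request:
send_rows --pt "0 0 -3 -0.0012 0.0032 0 -1" --pt "0 0 -7 -0.0023 0.0078 0 -1" --pt "0 0 -11 -0.0033 0.0125 0 -1" --pt "0 0 -15 -0.0039 0.0174 0 -1" --pt "0 0 -19 -0.0042 0.0223 0 -1" --pt "0 0 -23 -0.0041 0.0271 0 -1" --pt "0 0 -27 -0.0036 0.032 0 -1" --pt "0 0 -30 -0.003 0.0356 0 -1"

```text
time_s: 5.0
ee_pos: [0.4748, -0.0825, 0.1875]
eef_rot: [-3.141, 0.0, 1.204]
force: [-1.0, -0.2, -0.4]
grip_width: 0.0002
```

```bash
python3 look.py b -110 -108 -106 -104 -102 -100 -98 -96
```

```text
[ 0.47478073 -0.08253278  0.18750483] 5.0 [-0.95710645 -0.20414043 -0.381418  ] [-3.14144759e+00  1.50836098e-04  1.20442444e+00]
tool y ang -20.991563904047702
-110.0 (array([-0.01,  0.01, -0.99]), array([-0.0004,  0.001 , -0.0005]))
-108.0 (array([-0.01,  0.01, -2.99]), array([-0.0012,  0.0034, -0.0005]))
-106.0 (array([-0.01,  0.01, -4.99]), array([-0.0019,  0.0057, -0.0005]))
-104.0 (array([-0.01,  0.01, -6.99]), array([-0.0025,  0.0081, -0.0005]))
-102.0 (array([-0.01,  0.01, -8.99]), array([-0.003 ,  0.0105, -0.0005]))
-100.0 (array([-1.000e-02,  1.000e-02, -1.099e+01]), array([-0.0034,  0.0129, -0.0005]))
-98.0 (array([-1.000e-02,  1.000e-02, -1.299e+01]), array([-0.0037,  0.0153, -0.0005]))
-96.0 (array([-1.000e-02,  1.000e-02, -1.499e+01]), array([-0.004 ,  0.0178, -0.0005]))
```

View pics/s_b.png

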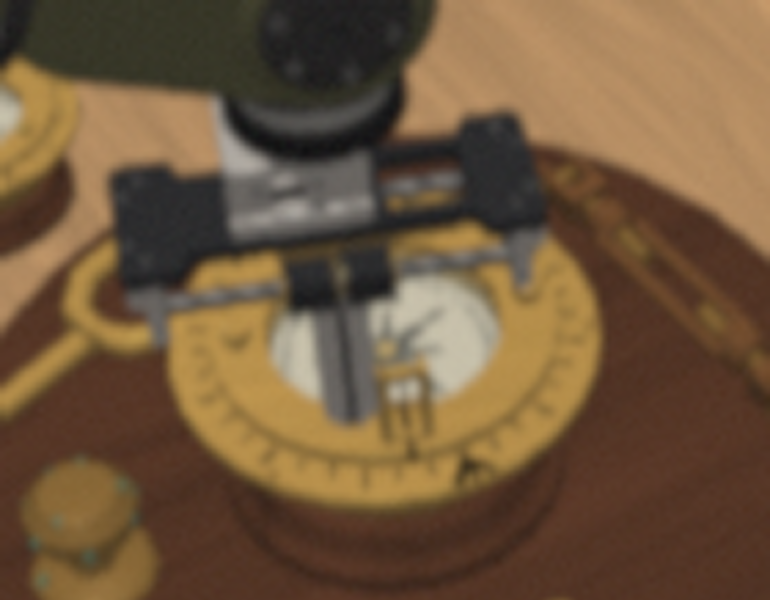

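View pics/u_b.png

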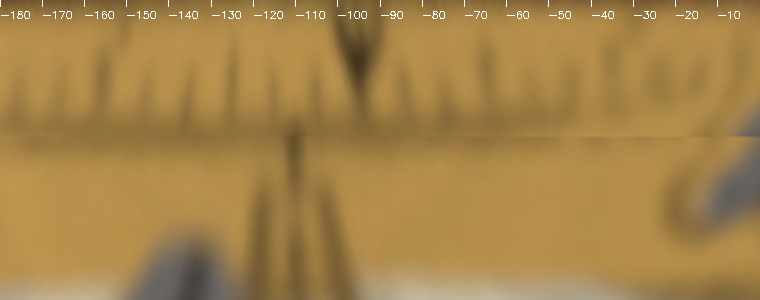

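The index is at x=294 (-110.4°) and the lubber at x=361 (-94.5°), so about 16° remains. I'll go slower for the next 13°.

Request:
send_rows --pt "0 0 -2 -0.0008 0.0022 0 -1" --pt "0 0 -4 -0.0015 0.0045 0 -1" --pt "0 0 -6 -0.0022 0.0069 0 -1" --pt "0 0 -8 -0.0027 0.0093 0 -1" --pt "0 0 -10 -0.0032 0.0117 0 -1" --pt "0 0 -11.5 -0.0035 0.0135 0 -1" --pt "0 0 -13 -0.0037 0.0153 0 -1" --pt "0 0 -13 -0.0037 0.0153 0 -1"

```text
time_s: 5.85
ee_pos: [0.4878, -0.0911, 0.1875]
eef_rot: [3.141, -0.0, 1.43]
force: [0.1, 0.0, 0.7]
grip_width: 0.0007
```

```bash
python3 look.py c -98 -97 -96 -95 -94 -93
```

```text
[ 0.48776467 -0.0910632   0.1874652 ] 5.85 [0.07557047 0.04335492 0.72361386] [ 3.14145192e+00 -3.04906418e-05  1.43047275e+00]
tool y ang -8.039948829320146
-98.0 (array([ 0.01, -0.  , -0.04]), array([-0.0005,  0.    , -0.0005]))
-97.0 (array([ 0.01, -0.  , -1.04]), array([-0.0009,  0.0012, -0.0005]))
-96.0 (array([ 0.01, -0.  , -2.04]), array([-0.0012,  0.0024, -0.0005]))
-95.0 (array([ 0.01, -0.  , -3.04]), array([-0.0016,  0.0035, -0.0005]))
-94.0 (array([ 0.01, -0.  , -4.04]), array([-0.002 ,  0.0047, -0.0005]))
-93.0 (array([ 0.01, -0.  , -5.04]), array([-0.0023,  0.0059, -0.0005]))
```

View pics/u_c.png

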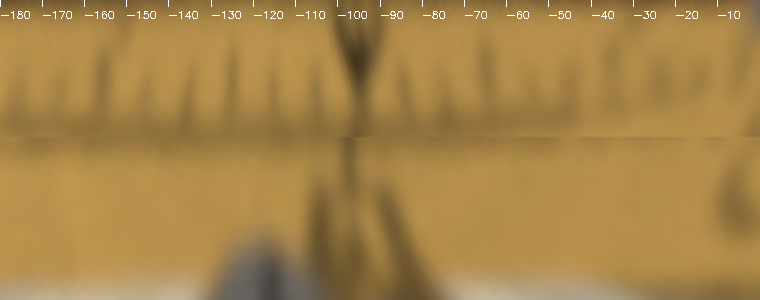

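View pics/s_c.png

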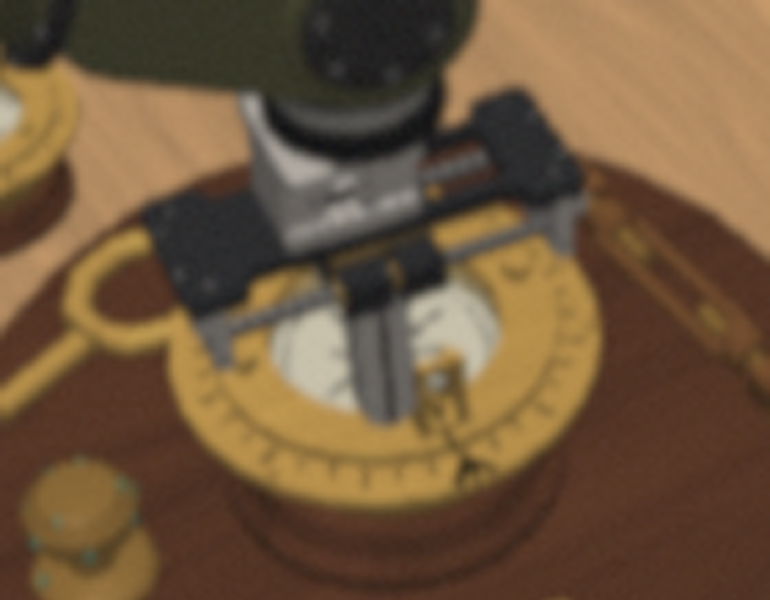

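About 2.8° is left (index x=349, lubber x=361). One small push, then I'll back off and check with both cameras.

Request:
send_rows --pt "0 0 -1 -0.0004 0.0012 0 -1" --pt "0 0 -2 -0.0007 0.0023 0 -1" --pt "0 0 -2.8 -0.001 0.0033 0 -1" --pt "0 0 -2.8 -0.001 0.0033 0 -1"

```text
time_s: 6.3
ee_pos: [0.4909, -0.0925, 0.1875]
eef_rot: [3.141, -0.0, 1.48]
force: [-0.2, 0.1, 0.6]
grip_width: 0.0004
```

```bash
python3 look.py d
```

```text
[ 0.4908868  -0.09245383  0.18746315] 6.3 [-0.19927163  0.09813193  0.57598799] [ 3.14142898e+00 -3.83230185e-05  1.47989573e+00]
tool y ang -5.208220789956871
```

View pics/u_d.png

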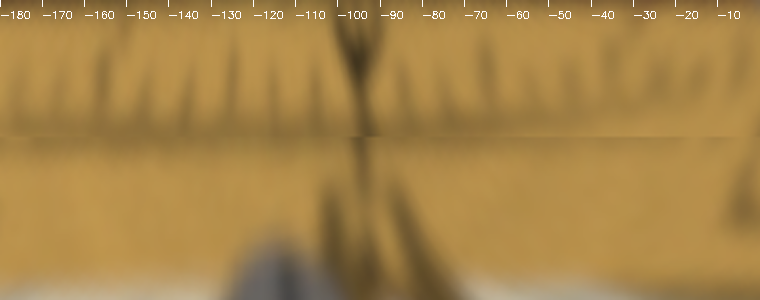

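They now line up in the side view (index x≈363, lubber x≈361). I'll back off, lift, and move aside to check from the top.

Request:
send_rows --pt "0 0 0 0 -0.006 0 -1" --pt "0 0 0 0 -0.015 0 -1" --pt "0 0 0 0 -0.018 -0.015 -1" --pt "0 0 0 0 -0.018 -0.04 -1" --pt "0 0 0 0 -0.018 -0.075 -1" --pt "0 0 0 0 -0.018 -0.11 -1" --pt "0 0 0 0 -0.018 -0.13 -1" --pt "0 0 0 0 -0.018 -0.13 -1"

```text
time_s: 7.15
ee_pos: [0.4729, -0.0909, 0.3201]
eef_rot: [3.137, 0.001, 1.479]
force: [0.9, -0.1, -1.2]
grip_width: 0.0004
```

```bash
python3 - <<'E'
from h import *
p0,R0,o=now(); print(p0,o['qpos'],o['time_s'],o['force'])
print((R0.T@(np.array([.35,.30,.32])-p0)).round(3))
E
```

```text
[ 0.47288561 -0.09085638  0.32006193] [-2.65901690e-01  8.36034118e-02  1.55747481e+00  5.04649513e-06
  1.49576413e+00 -1.74405803e-01] 7.15 [ 0.87452119 -0.11482144 -1.21564585]
[ 0.378 -0.158 -0.001]
```

Request:
send_rows --pt "0 0 0 0.03 -0.012 0 -1" --pt "0 0 0 0.08 -0.033 0 -1" --pt "0 0 0 0.13 -0.054 0 -1" --pt "0 0 0 0.18 -0.075 0 -1" --pt "0 0 0 0.23 -0.095 0 -1" --pt "0 0 0 0.28 -0.115 0 -1" --pt "0 0 0 0.33 -0.137 0 -1" --pt "0 0 0 0.36 -0.15 0 -1"

```text
time_s: 7.95
ee_pos: [0.3571, 0.2755, 0.3163]
eef_rot: [-3.141, 0.001, 1.479]
force: [0.8, 0.1, 0.8]
grip_width: 0.0005
```

```bash
cat > fin.py <<'E'
from h import *
import sys
s=sys.argv[1]
p0,R0,o=now(); print(p0,o['time_s'])
o=[]
for n,b,q in(('top',(265,350,170,255),(.5213,-.0284)),('side',(240,340,160,250),(.52,-.031))):
    old=load(n+'0') if 0 else None
    c=grab(n); u0,u1,v0,v1=b
    cv2.imwrite('pics/%s_f%s.png'%(n,s),c['pixels'][:,:,::-1])
    m=(cv2.cvtColor(c['pixels'],cv2.COLOR_RGB2HSV)[...,2]>110).astype(np.uint8); mm=np.zeros_like(m); mm[v0:v1,u0:u1]=m[v0:v1,u0:u1]
    cn=max(cv2.findContours(mm,cv2.RETR_EXTERNAL,cv2.CHAIN_APPROX_NONE)[0],key=cv2.contourArea)[:,0]
    P=atz(c,cn,0.148)[:,:2]
    for i in range(6):
        qq,r=circ(P); e=np.abs(np.hypot(*(P-qq).T)-r); P=P[e<.003] if i else P[e<.01]
    print(n,qq,r,len(P))
    a=unwrap(c,q,.148,.0855,.106,-125,-65,.1,.00025); bb=unwrap(c,q,.156,.055,.0855,-125,-65,.1,.00025)
    # dark centroid per radius
    for nm,I,z0 in(('flange',a,.0855),('ring',bb,.055)):
        g=I.astype(float).sum(2); 
        for r in ((.0875,.089,.091,.093) if nm=='flange' else (.079,.081,.083,.0845)):
            k=int((r-z0)/.00025); L=g[k-2:k+3].mean(0)[250:350]; w=np.clip(np.median(L)-L-25,0,None)
            i=np.argmin(cv2.GaussianBlur(L[None],(0,0),6)[0]); lo,hi=max(0,i-20),i+20
            print(nm,r,'ang %.2f'%(-100+.1*((np.arange(100)[lo:hi]*w[lo:hi]).sum()/max(w[lo:hi].sum(),1e-9))),int(w.sum()))
    o+=[cv2.resize(np.vstack([a[::-1],bb[::-1]]),(760,280),interpolation=cv2.INTER_CUBIC)]
cv2.imwrite('pics/unwf%s.png'%s,np.vstack(o))
E
python3 fin.py 1
```

```text
[0.3570718  0.2755191  0.31629784] 7.95
top [ 0.52136071 -0.02850934] 0.10428423375909367 199
flange 0.0875 ang -95.21 2916
flange 0.089 ang -95.27 3855
flange 0.091 ang -95.47 4811
flange 0.093 ang -95.59 4380
ring 0.079 ang -95.72 1576
ring 0.081 ang -94.95 2681
ring 0.083 ang -94.62 2424
ring 0.0845 ang -95.16 1776
side [ 0.52002953 -0.03073605] 0.10503732257256312 162
flange 0.0875 ang -94.71 1423
flange 0.089 ang -94.99 1653
flange 0.091 ang -95.25 1805
flange 0.093 ang -95.41 1446
ring 0.079 ang -94.33 435
ring 0.081 ang -94.47 697
ring 0.083 ang -94.70 830
ring 0.0845 ang -94.84 780
```

View pics/unwf1.png

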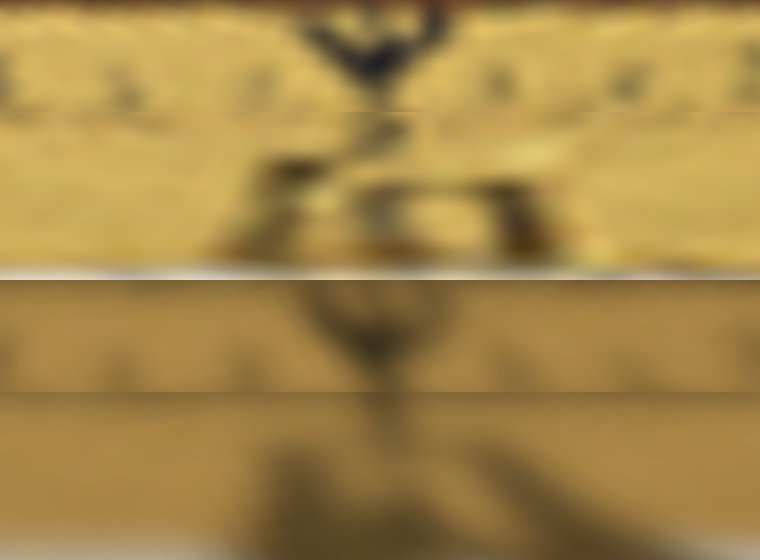

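View pics/top_f1.png

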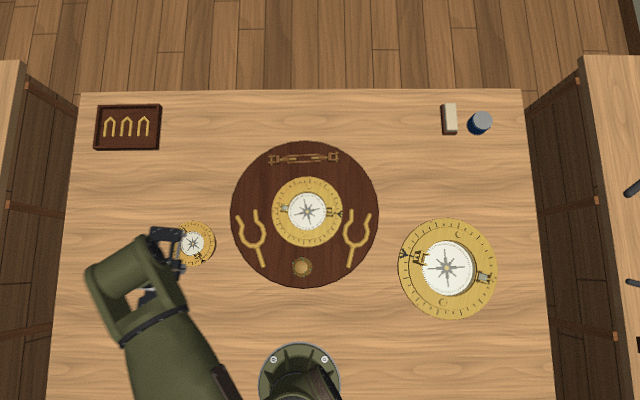

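Both cameras put the index within about 0.6° of the lubber line. The compass centre and the other brassware look unchanged, and the arm is clear of everything, so I'm handing in.

```bash
python3 -c "
from station import ctrl
print(ctrl.hand_in())"
```

```text
the job is handed in; nothing more can be done
None
```

I pushed the tall vane of the turntable compass about 63° counter-clockwise with closed fingertips, then backed off, moved the arm clear and handed in at about 8 s.

- **Alignment:** my last check put the index against the lubber line as below. The worst single reading was about 0.6°, or 1 mm at the ring's edge, against the 3° (4.5 mm) allowed.

| Camera | Index | Lubber line |
|---|---|---|
| Top | about -95.0° | -95.2 to -95.6° |
| Side | about -94.7° | -94.7 to -95.4° |

- **Compass and brassware:** the fitted compass centre moved less than 0.3 mm in both cameras, and the lubber stayed at its starting angle. I checked the turntable, oarlocks, turnbuckle and door knob only by eye in the top picture; they look unmoved.
- **Force:** wrist force, read at the end of each move, stayed at about 2 N or less, which is close to sensor noise.
- **Disagreements:** the two cameras place the compass centre about 2.5 mm apart, which fits the stated calibration error. The top-view index readings scatter by about 1° because the mark is only a few pixels wide and sits close to the vane.

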